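Renew the friction pads of the wire tensioner

TASK

Change the friction pads of the wire tensioner: first back its dial off to the zero mark, and leave it there while you pull out the worn pad (thin block) and put it in the white tub, and press each new pad lying on the bench (thick block) down into a bracket of its own, block up, until both ears are fully home and it sits flat on the bracket floor. Then set the dial to mark 4, the fourth mark clockwise from the long zero mark.

Things in the scene. Friction and masses are not known exactly. Their poses are not given: they have to be found in the camera images.
- unit: The wire tensioner: aluminium base plate 96 (x) x 260 (y) x 12 mm fixed on the bench, with the dial at its +y end and three pad brackets in a row towards -y, numbered 0 to 2 from the dial. Origin at the centre of its underside, z up.
- seat_0 (a point): Centre of the floor of bracket 0, next to the dial; origin of a seated pad comes here. x along its ears, z up. A tower at each end (27 to 44 mm out along x, flared top 24 mm up) has an upright slot 19 mm wide, open above and inward, with a spring clip at its outer end: 65.5 mm between the clips, 73 at their flared tops. Open along y for fingers.
- seat_1 (a point): Same point of bracket 1, like bracket 0 and 62 mm from it. A level pad goes straight down, block up: its ears meet the clips some 20 mm above the floor and need a push of about 5 to 15 N all the way; the pad's own weight does not seat it.
- seat_2 (a point): Same point of bracket 2, like bracket 0 and 62 mm beyond bracket 1, at the end far from the dial.
- dial (a joint): Angle of the tension dial, rad: 0 at the zero mark (its stop), growing clockwise seen from above, up to 4.6. Marks every 30 degrees (0.5236 rad), numbered 0 to 8 clockwise from the long zero mark; mark 4 is at 2.094. It stays where it is left; turning takes about 0.03 N m.
- dial_grip (a point): Centre of the top of the dial's grip bar, on the dial's axis, 41 mm above the bench. The bar, 42 x 9 mm and 20 mm high above a round skirt of 20 mm radius, lies along this point's x, its +x end with the white pointer line. At 0 the pointer points along the tensioner's +x, to the long mark on the white plate.
- pad_a: New friction pad: dark steel plate 50 x 36 x 5 mm, an ear 16 mm wide at each end of its x axis (68 mm over the ears), on it a copper-coloured block 36 (x) x 24 (y) x 16 mm high; 21 mm high in all, about 60 g. Lies block up on the bench. Origin: centre of the plate's underside, x along the ears, z up; same turned half round. Grip the block along y. May be absent.
- pad_b: New friction pad: dark steel plate 50 x 36 x 5 mm, an ear 16 mm wide at each end of its x axis (68 mm over the ears), on it a copper-coloured block 36 (x) x 24 (y) x 16 mm high; 21 mm high in all, about 60 g. Lies block up on the bench. Origin: centre of the plate's underside, x along the ears, z up; same turned half round. Grip the block along y. May be absent.
- pad_c: New friction pad: dark steel plate 50 x 36 x 5 mm, an ear 16 mm wide at each end of its x axis (68 mm over the ears), on it a copper-coloured block 36 (x) x 24 (y) x 16 mm high; 21 mm high in all, about 60 g. Lies block up on the bench. Origin: centre of the plate's underside, x along the ears, z up; same turned half round. Grip the block along y. May be absent.
- worn_0: Worn friction pad: as a new pad (origin, axes, plate, ears), but its block is only 9 mm high (14 mm in all). Starts seated in bracket 0, held by the spring clips only: pull it straight up by its block, some 5 to 10 N. Exactly one of the three worn pads is present.
- worn_1: Worn friction pad: as a new pad (origin, axes, plate, ears), but its block is only 9 mm high (14 mm in all). Starts seated in bracket 1, held by the spring clips only: pull it straight up by its block, some 5 to 10 N. Exactly one of the three worn pads is present.
- worn_2: Worn friction pad: as a new pad (origin, axes, plate, ears), but its block is only 9 mm high (14 mm in all). Starts seated in bracket 2, held by the spring clips only: pull it straight up by its block, some 5 to 10 N. Exactly one of the three worn pads is present.
- tub: White open scrap tub 85 (x) x 124 (y) x 59 mm, fixed on the bench; inside 64 x 98 mm, its floor 3 mm up. Origin at the centre of its underside, z up.

How it is judged:
By the outcome, as a careful person would: the job done as asked, in the order asked, and still so for the second after the job is handed in, with the robot touching nothing.
Of worn_0, worn_1, worn_2 only 1 to 1 are there at a start; the rules pass over those that are not, and their reading is None.
Of pad_a, pad_b, pad_c only 2 to 3 are there at a start; the rules pass over those that are not, and their reading is None.
At some moment in a run one of pad_a, pad_b, pad_c may be knocked a few centimetres aside while the robot is not near it.
Once in a run the grip may slacken for a moment while it holds something.
It also fails if it takes over 210 s, if anything falls off the work surface, if the arm or the gripper's body presses on something with over 40 N, if the wrist force passes 120 N, or if a joint passes its speed limit or range.

ROBOT

A 6-joint arm with a two-finger parallel gripper is mounted at the origin on a cart in front of the work surface, level with it; the furniture and walls round the work are solid. World frame = base frame: x ahead of the robot, y to its left, z up, the work surface at z = 0. Lengths are in mm, angles in rad, forces in N, time in s.
With the tool pointing down it reaches from about 250 to 800 mm from the base axis. Payload 8.5 kg.
Tool frame: the origin (TCP) lies midway between the tips of the shut fingers; the grasp point (between the pads) lies 19 mm behind it; z points along the fingers, y is the line along which they close (so a half turn about z gives the same grasp; the last joint's range is limited). The gripper opens to 85 mm and grips with 20 to 120 N. Pads are 22 mm wide; open, the fingers measure 114 mm over their backs; the gripper's body (76 mm by 85 mm) begins 54 mm behind the grasp point. The pads swing forward as they close: fully open they stand 13 mm farther back than shut.
Start: joints at [-1.307, 0.238, -0.013, 1.319, 0, 1.571], TCP at [136.881, -506.796, 231.276] pointing down, gripper open.
Joint ranges: [-2.66, 2.66], [-1.03, 1.9], [-1.14, 1.46], [-1.82, 2.27], [-1.45, 1.34], [-3.14, 3.14]. Speed limits (rad/s): [2.22, 2.22, 2.79, 3.14, 3.14, 3.14].

INTERFACE

Orientations are given as a unit quaternion [w, x, y, z].
In Python, from rig import bot gives the robot as it stands. Calls block until the motion is done:
- bot.reach(position, orientation): joint-space move of the TCP to a pose.
- bot.servo_line(position, attitude=None, velocity=150): straight line of the TCP; attitude=None keeps the orientation; velocity is the mean speed in mm/s.
- bot.move_j(angles): joint-space move.
- bot.let_go() and bot.gripper_close(force=None): open the fingers fully, or close them until they stop; force is the grip in N (None keeps the last).
- bot.dwell(seconds).
- bot.ik(position, orientation): joint angles nearest the present ones, or None.
- bot.sense(): the state.
- bot.camera(name): name is "scene" or "top" or "wrist"; returns a dict with "color" (480x640x3 uint8, blue, green, red), "vfov" (degrees; the focal length in pixels is half the picture's height over the tangent of half this angle, whatever the lens; pixels are square), "cx", "cy" (the principal point, pixels), "extrinsics" (4x4, takes a point from camera to world coordinates); the wrist camera has in their place "tool_from_camera" (4x4, takes a point from camera to tool coordinates, whose origin is the TCP and whose axes are the flange's). Camera axes: x right, y up, looking along -z (the intrinsics and any distortion apply to the point x, -y, -z); pixel columns grow to the right and rows downward; lengths in mm; the calibration is good to about 2 mm. A picture is of the moment at which its call begins: read the wrist's pose just before it. There is no depth.
A pose or a line that the arm cannot do raises bot.IKError and nothing moves.
- bot.finish_job(): hands the job in; it is judged then, once.
The state is a dict: "time_s": time; "joint_pos": joint angles; "joint_velocities": joint speeds; "effort": joint torques, N m; "position": TCP position; "tcp_rot": TCP orientation; "force": force on the tool from outside, world axes, zero at the start; "ft_torque": the same for the moment, N m; "opening": opening from 0.0 (shut) to 1.0 (fully open); "grasp_force": force on a finger pad.
Only numpy, scipy, OpenCV 4.12 (cv2) and the standard library are available. Lean on these libraries where they do the work, as an engineer would, in place of code of your own. Each camera call takes 0.05 s, during which the arm holds its last target. There are 200 camera calls.

## Working session

There is one attempt and no reset: what is moved stays moved. The work goes in short steps, each a Python script; the robot and the scene stay as the last script left them, time stands still between calls to the robot, and variables do not carry over. Pictures are saved under pics/ and viewed, at most 14 in all, crops included, and the job is handed in when it is done.

```bash
ls; mkdir -p pics; python3 - <<'E'
from rig import bot
import cv2,numpy as np,pickle
s=bot.sense();print(s)
for n in("scene","top"):
    c=bot.camera(n);cv2.imwrite(f"pics/{n}0.png",c["color"]);pickle.dump(c,open(f"{n}0.pkl","wb"))
    print({k:v for k,v in c.items() if k!="color"})
E
```

```text
pics
{'time_s': 0.0, 'joint_pos': array([-1.30700218e+00,  2.38769565e-01, -1.42517533e-02,  1.31919327e+00,
       -2.26638977e-05,  1.57080466e+00]), 'joint_velocities': array([-0.00140703,  0.00072527,  0.000327  , -0.00088875, -0.00237624,
        0.00083042]), 'effort': array([ 2.90375385e-03, -5.38788629e+01,  3.46433187e+01,  1.89442118e-02,
        3.72517943e-04,  5.60183537e-05]), 'position': array([ 136.77714068, -506.44302533,  230.68447876]), 'tcp_rot': array([-7.01480976e-04,  9.91314482e-01,  1.31510819e-01, -1.04497801e-04]), 'force': array([-0.01884226,  0.23074752, -0.57222922]), 'ft_torque': array([ 0.00056048, -0.02604336, -0.01948237]), 'grasp_force': 0.0, 'opening': 0.9969581691309255}
{'vfov': 45.252195665630424, 'cx': 321.74648414696094, 'cy': 236.32460116004756, 'extrinsics': array([[ 5.11806010e-01,  4.35115714e-01, -7.40762394e-01,
        -3.19831679e+02],
       [-8.58996265e-01,  2.45720269e-01, -4.49162516e-01,
        -6.97984551e+02],
       [-1.34173341e-02,  8.66196204e-01,  4.99523884e-01,
         6.12039519e+02],
       [ 0.00000000e+00,  0.00000000e+00,  0.00000000e+00,
         1.00000000e+00]])}
{'vfov': 54.371732389632506, 'cx': 321.55611725735616, 'cy': 236.6965494839788, 'extrinsics': array([[ 2.57531148e-02,  9.88653386e-01, -1.47990740e-01,
         3.51888085e+02],
       [-9.99626865e-01,  2.41198852e-02, -1.28203914e-02,
        -2.00561488e+02],
       [-9.10540373e-03,  1.48265685e-01,  9.88905647e-01,
         8.97313579e+02],
       [ 0.00000000e+00,  0.00000000e+00,  0.00000000e+00,
         1.00000000e+00]])}
```

View pics/top0.png

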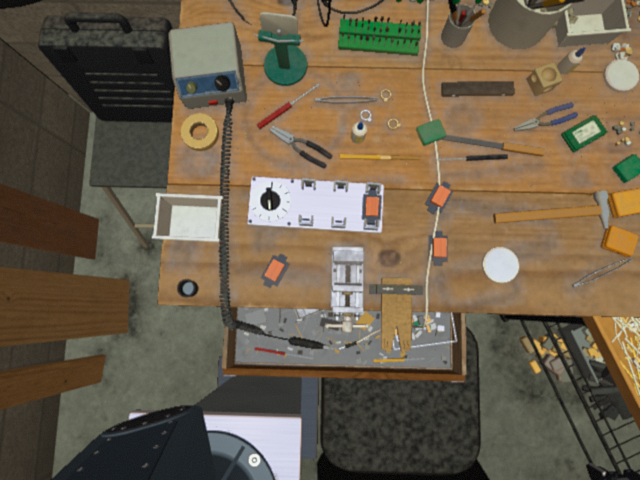

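View pics/scene0.png

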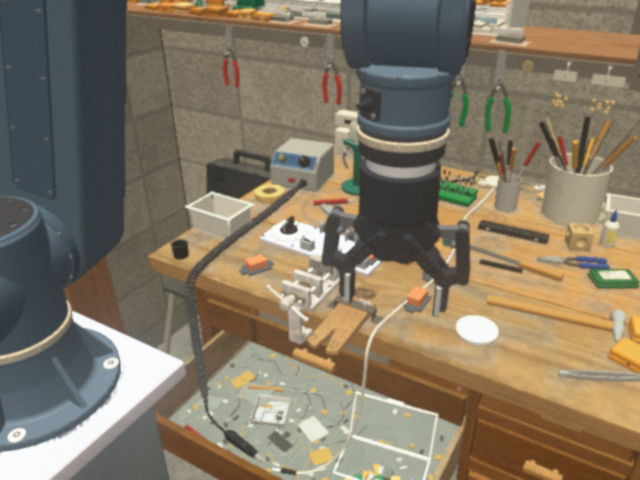

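```bash
cat > h.py <<'E'
from rig import bot
import cv2,numpy as np,pickle
from scipy.spatial.transform import Rotation as R
def quat(a): # tool down, tool x at world yaw a
    m=np.array([[np.cos(a),np.sin(a),0],[np.sin(a),-np.cos(a),0],[0,0,-1]]).T.copy()
    m=np.column_stack([[np.cos(a),np.sin(a),0],[np.sin(a),-np.cos(a),0],[0,0,-1]])
    q=R.from_matrix(m).as_quat();return [q[3],*q[:3]]
def pose(s):
    q=s["tcp_rot"];T=np.eye(4);T[:3,:3]=R.from_quat([q[1],q[2],q[3],q[0]]).as_matrix();T[:3,3]=s["position"];return T
def snap(name,save=None):
    T=pose(bot.sense());c=bot.camera(name)
    c["E"]=T@c["tool_from_camera"] if name=="wrist" else c["extrinsics"]
    c["f"]=240/np.tan(np.radians(c["vfov"]/2))
    if save: cv2.imwrite(f"pics/{save}.png",c["color"]);pickle.dump(c,open(save+".pkl","wb"))
    return c
def ray(c,p,z):
    p=np.atleast_2d(np.asarray(p,float))
    d=np.column_stack([(p[:,0]-c["cx"])/c["f"],-(p[:,1]-c["cy"])/c["f"],-np.ones(len(p))])@c["E"][:3,:3].T
    o=c["E"][:3,3];return o+d*((z-o[2])/d[:,2])[:,None]
def proj(c,P):
    P=np.atleast_2d(P);q=(P-c["E"][:3,3])@c["E"][:3,:3]
    return np.column_stack([c["cx"]-c["f"]*q[:,0]/q[:,2],c["cy"]+c["f"]*q[:,1]/q[:,2]])
def blobs(c,amin=60,amax=1e9):
    h=cv2.cvtColor(c["color"],cv2.COLOR_BGR2HSV)
    m=cv2.inRange(h,(3,140,140),(14,255,255));m=cv2.morphologyEx(m,cv2.MORPH_OPEN,np.ones((3,3)))
    return [k for k in cv2.findContours(m,cv2.RETR_EXTERNAL,cv2.CHAIN_APPROX_NONE)[0] if amin<cv2.contourArea(k)<amax]
def rect(c,k,z): # blob contour -> centre, yaw of long side, size at plane z
    P=ray(c,k[:,0,:],z)[:,:2].astype(np.float32)
    (x,y),(w,h),a=cv2.minAreaRect(P);a=np.radians(a)
    if w<h:w,h,a=h,w,a+np.pi/2
    return np.array([x,y]),(a+np.pi/2)%np.pi-np.pi/2,(w,h)
E
python3 - <<'E'
from h import *
np.set_printoptions(precision=2,suppress=True)
c=pickle.load(open("top0.pkl","rb"));c["E"]=c["extrinsics"];c["f"]=240/np.tan(np.radians(c["vfov"]/2))
for k in blobs(c): print(k[:,0].mean(0),rect(c,k,21))
print(ray(c,[[250,179],[381,179],[383,231],[250,226]],12), ray(c,[[271,200]],41))
print("tub",ray(c,[[157,195],[222,197],[220,240],[154,238]],59))
w=snap("wrist","w0");print(w["tool_from_camera"],w["vfov"],w["cx"],w["cy"])
I=c["color"][165:300,180:480];cv2.imwrite("pics/topcrop.png",cv2.resize(I,(780,351),interpolation=cv2.INTER_CUBIC))
E
```

```text
[274.33 269.41] (array([ 418.37, -101.79]), np.float64(-0.4806312014129057), (34.4437370300293, 23.260087966918945))
[439.66 247.  ] (array([ 468.85, -413.01]), np.float64(-0.009832257586517734), (34.94569778442383, 22.57164764404297))
[371.72 206.21] (array([ 544.76, -284.19]), np.float64(0.011666993525554892), (35.36174774169922, 22.996196746826172))
[440.36 195.58] (array([ 568.26, -414.56]), np.float64(-0.45936086668157916), (35.48107147216797, 23.74329376220703))
[[ 594.97  -46.3    12.  ]
 [ 600.91 -302.02   12.  ]
 [ 498.29 -306.56   12.  ]
 [ 501.83  -50.82   12.  ]] [[547.35 -92.79  41.  ]]
tub [[547.7  115.81  59.  ]
 [546.76  -4.53  59.  ]
 [466.78  -5.48  59.  ]
 [467.51 115.02  59.  ]]
[[  -0.      0.94    0.33   84.54]
 [   1.      0.     -0.      0.42]
 [  -0.      0.33   -0.94 -142.27]
 [   0.      0.      0.      1.  ]] 63.28847510932062 317.4319614262803 242.41740596694777
```

View pics/topcrop.png

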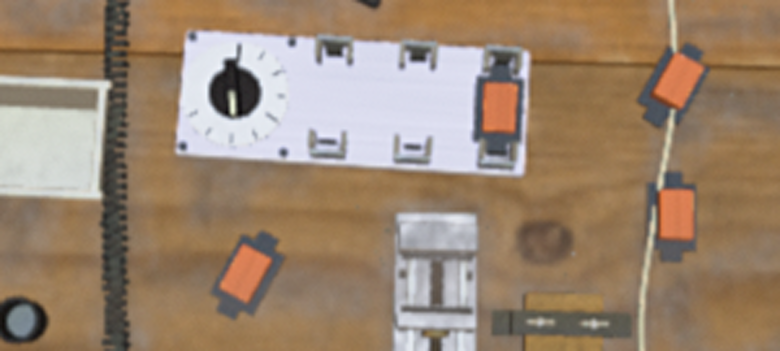

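```bash
python3 - <<'E'
from h import *
np.set_printoptions(precision=3,suppress=True)
t=bot.sense()["time_s"]
bot.reach([548,-165,140],quat(0))
bot.dwell(.3);a=snap("wrist","wa")
bot.reach([548,-165,140],quat(-np.pi+.001))
bot.dwell(.3);b=snap("wrist","wb")
s=bot.sense();print(s["time_s"]-t,s["joint_pos"],s["position"])
for c in(a,b):
  for k in blobs(c,300): print(k[:,0].mean(0),rect(c,k,26),rect(c,k,21))
E
```

```text
5.3083 [-0.292  0.362 -0.074  1.134 -0.    -0.293] [ 548.013 -165.003  140.007]
[238.36  384.243] (array([ 423.37 , -102.891]), np.float64(-0.47325384571922235), (34.91548156738281, 22.99637222290039)) (array([ 419.292, -101.659]), np.float64(-0.47325357940311363), (35.596378326416016, 23.444847106933594))
[630.455 331.627] (array([ 473.163, -404.865]), np.float64(0.006090046040576835), (33.97470474243164, 17.621784210205078)) (array([ 470.055, -409.523]), np.float64(0.0060936756378593415), (34.6373405456543, 17.96540641784668))
[485.79 239.86] (array([ 544.73 , -283.196]), np.float64(-0.041195107321890134), (35.11228942871094, 23.267053604125977)) (array([ 543.018, -285.481]), np.float64(-0.04119524047994538), (35.797027587890625, 23.720796585083008))
[146.824 229.862] (array([ 543.68, -283.23]), np.float64(-0.03865498427417258), (35.28941345214844, 23.211780548095703)) (array([ 545.257, -285.525]), np.float64(-0.03865551690639091), (35.97796630859375, 23.664657592773438))
[425.194  28.834] (array([ 419.367, -102.98 ]), np.float64(-0.47232806434528385), (34.42702865600586, 22.90808868408203)) (array([ 418.519, -101.759]), np.float64(-0.4723281975033391), (35.09873962402344, 23.35503387451172))
```

View pics/wa.png

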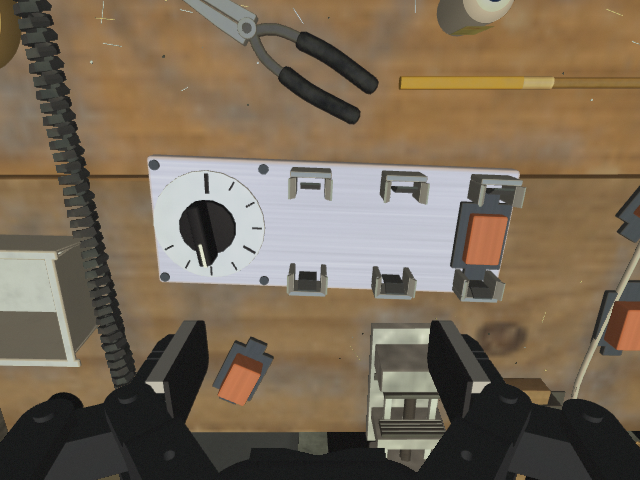

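View pics/wb.png

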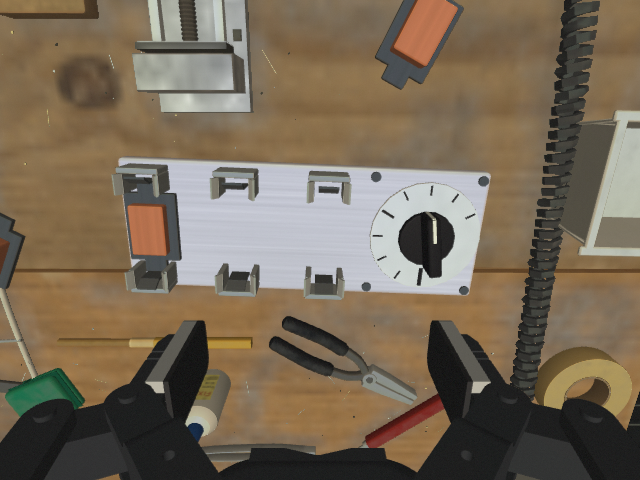

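```bash
python3 - <<'E'
from h import *
np.set_printoptions(precision=2,suppress=True)
yaw=-.040;s2=np.array([544.2,-283.2]);u=np.array([-np.sin(yaw),np.cos(yaw)]);ux=np.array([u[1],-u[0]])
for n,cen in(("wa",(209,223.5)),("wb",(425,235))):
    c=pickle.load(open(n+".pkl","rb"));g=cv2.cvtColor(c["color"],cv2.COLOR_BGR2GRAY)
    P=ray(c,[cen],13)[0,:2];print(n,"disc",P,"unit xy from seat2",(P-s2)@ux,(P-s2)@u)
    # skirt (dark blob)
    m=np.zeros_like(g);cv2.circle(m,tuple(map(int,cen)),50,255,-1)
    d=((g<70)&(m>0)).astype(np.uint8)
    ks=cv2.findContours(d,cv2.RETR_EXTERNAL,cv2.CHAIN_APPROX_NONE)[0];k=max(ks,key=cv2.contourArea)
    hull=np.zeros_like(g);cv2.drawContours(hull,[cv2.convexHull(k)],-1,255,-1);hull=cv2.erode(hull,np.ones((3,3)))
    w=np.argwhere((g>130)&(hull>0))[:,::-1];L=ray(c,w,41)[:,:2]
    v=np.linalg.svd(L-L.mean(0))[2][0];print("ptr n",len(w),"mean",L.mean(0),"ang",np.arctan2(*v[::-1]), w.min(0),w.max(0))
    # long-mark etc: dark marks in annulus
    lab,nn,st,ce=cv2.connectedComponentsWithStats(d)
    for i in range(1,lab):
        if 5<st[i,4]<300:
            Q=ray(c,[ce[i]],13)[0,:2]-P;print("mark",st[i,4],np.hypot(*Q),np.degrees(np.arctan2(*Q[::-1])))
    for i in range(3): print("seat",i,proj(c,[*(s2+62*(2-i)*u),12]),proj(c,[*(s2+62*(2-i)*u+35.5*ux),36]),proj(c,[*(s2+62*(2-i)*u-35.5*ux),36]))
    I=cv2.resize(c["color"][145:305,int(cen[0])-80:int(cen[0])+80],(500,500),interpolation=cv2.INTER_CUBIC);globals()[n]=I
cv2.imwrite("pics/dials.png",cv2.resize(np.hstack([wa,wb]),(800,400)))
E
```

```text
wa disc [553.52 -88.06] unit xy from seat2 1.5138158896271823 195.35685004399014
ptr n 102 mean [540.78 -88.87] ang -2.6390066485518084 [190 244] [220 264]
mark 63 29.461763802307008 -1.1570035030800383
mark 6 35.31160797760361 119.7996867788033
mark 13 32.66902815314419 -125.65588242109393
mark 6 36.34699530444018 148.6490990505481
mark 6 35.96709589137367 177.09631481052946
seat 0 [[308.04 228.76]] [[308.92 186.68]] [[305.7  287.51]]
seat 1 [[393.14 231.9 ]] [[405.73 190.4 ]] [[394.26 290.6 ]]
seat 2 [[477.75 235.03]] [[501.91 194.09]] [[482.28 293.68]]
wb disc [551.03 -87.44] unit xy from seat2 -1.001247047201738 195.8806986633424
ptr n 132 mean [546.74 -88.39] ang 0.14713356971427596 [418 219] [447 270]
mark 6 32.07750503441231 177.73542952361296
mark 8 33.47245780192165 -150.71374792132977
mark 7 32.43951200389429 146.38975622514405
mark 22 32.52118756729261 -119.7298848485505
mark 48 32.97635177151435 -2.387950978516405
seat 0 [[326.2  232.06]] [[324.48 290.77]] [[329.63 190.67]]
seat 1 [[240.92 228.75]] [[235.76 287.5 ]] [[232.58 186.78]]
seat 2 [[155.17 225.43]] [[146.52 284.22]] [[134.91 182.85]]
```

View pics/dials.png

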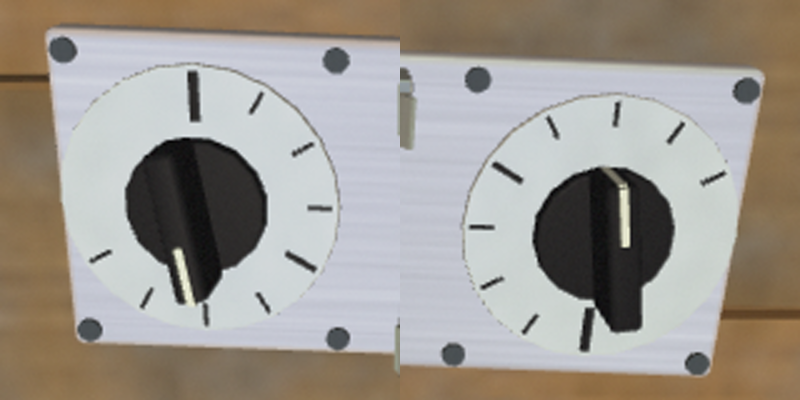

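```bash
python3 - <<'E'
from h import *
np.set_printoptions(precision=2,suppress=True)
for n,p in(("wa",[(200,244.2),(203,259)]),("wb",[(435.4,243),(434.2,219.8)])):
    c=pickle.load(open(n+".pkl","rb"));L=ray(c,p,41)[:,:2];d=L[1]-L[0];print(L,np.hypot(*d),np.arctan2(d[1],d[0]))
E
```

```text
[[547.59 -88.94]
 [537.14 -89.9 ]] 10.492308441123054 -3.050759084784077
[[547.38 -88.23]
 [531.57 -90.59]] 15.983152455690224 -2.9935447949365486
```

```bash
cat >> h.py <<'E'
def st(tag=""):
    s=bot.sense();print(tag,"t%.1f"%s["time_s"],"p",np.round(s["position"],1),"F",np.round(s["force"],1),"T",np.round(s["ft_torque"],3),"g%.1f o%.3f"%(s["grasp_force"],s["opening"]),"j",np.round(s["joint_pos"],3));return s
E
python3 - <<'E'
from h import *
D=[552.3,-87.8];a=.135
bot.reach([*D,90],quat(a));s=st("above")
bot.servo_line([*D,24],velocity=80);st("down")
bot.gripper_close(30);s=st("grip")
j=np.array(s["joint_pos"]);j0=j[5]
for d in(-.6,-1.2,-1.8,-2.4,-2.75,-2.85,-2.9,-2.94,-2.97,-3.0,-3.03):
    j[5]=j0+d;bot.move_j(list(j));s=st(d)
    if abs(s["ft_torque"][2])>.25:break
E
```

```text
above t8.1 p [552.4 -87.9  90.1] F [-0.2 -0.1 -1.2] T [0.014 0.013 0.031] g0.0 o1.002 j [-0.158  0.378 -0.188  1.005  0.     2.848]
down t9.1 p [552.7 -87.9  24.4] F [ 0.2  0.2 -0. ] T [-0.043  0.009  0.006] g0.0 o1.000 j [-0.158  0.442 -0.278  0.85   0.     2.849]
grip t9.8 p [552.3 -87.5  24.2] F [-1.2  3.4  3.2] T [ 0.56   0.206 -0.056] g33.9 o0.094 j [-1.570e-01  4.420e-01 -2.780e-01  8.500e-01  1.000e-03  2.849e+00]
-0.6 t10.4 p [552.2 -87.4  24.2] F [-1.3  2.   3. ] T [0.453 0.223 0.033] g33.8 o0.097 j [-1.570e-01  4.420e-01 -2.780e-01  8.500e-01  1.000e-03  2.252e+00]
-1.2 t11.0 p [552.2 -87.4  24.2] F [-1.6  3.5  3.2] T [0.617 0.222 0.028] g33.8 o0.097 j [-1.570e-01  4.420e-01 -2.780e-01  8.500e-01  1.000e-03  1.653e+00]
-1.8 t11.6 p [552.2 -87.3  24.2] F [-2.4  3.7  4.4] T [0.705 0.386 0.061] g33.9 o0.094 j [-1.570e-01  4.420e-01 -2.780e-01  8.500e-01  1.000e-03  1.053e+00]
-2.4 t12.3 p [552.1 -87.4  24.2] F [-2.2  4.2  5. ] T [0.835 0.522 0.029] g34.0 o0.093 j [-0.157  0.442 -0.278  0.85   0.001  0.453]
-2.75 t12.7 p [552.1 -87.4  24.2] F [-2.5  3.3  5.2] T [0.879 0.579 0.005] g34.1 o0.095 j [-0.157  0.442 -0.278  0.85   0.001  0.105]
-2.85 t12.9 p [552.1 -87.4  24.2] F [-2.6  4.2  5.5] T [ 0.853  0.62  -0.022] g34.1 o0.098 j [-0.157  0.442 -0.279  0.85   0.001  0.005]
-2.9 t13.2 p [552.1 -87.4  24.2] F [-3.2  3.5  4.9] T [0.863 0.663 0.071] g34.1 o0.097 j [-0.157  0.442 -0.279  0.85   0.001 -0.044]
-2.94 t13.4 p [552.1 -87.4  24.2] F [-3.6  3.5  5. ] T [0.8   0.622 0.048] g34.1 o0.095 j [-0.157  0.442 -0.278  0.85   0.001 -0.084]
-2.97 t13.7 p [552.1 -87.4  24.2] F [-1.9  3.5  5.4] T [0.762 0.633 0.031] g34.1 o0.095 j [-0.157  0.442 -0.279  0.85   0.001 -0.114]
-3.0 t13.9 p [552.1 -87.4  24.1] F [-2.8  4.1  4.5] T [ 0.813  0.609 -0.335] g16.4 o0.102 j [-0.157  0.442 -0.279  0.85   0.001 -0.145]
```

```bash
python3 - <<'E'
from h import *
bot.let_go();st("open");p=bot.sense()["position"]
bot.servo_line([p[0],p[1],140],velocity=120)
bot.reach([552,-120,150],quat(np.pi-.04));bot.dwell(.2);c=snap("wrist","wd");st()
P=proj(c,[552.3,-87.8,41])[0].astype(int)
cv2.imwrite("pics/d2.png",cv2.resize(c["color"][max(P[1]-80,0):P[1]+80,P[0]-80:P[0]+80],(480,480),interpolation=cv2.INTER_CUBIC))
E
```

```text
open t14.7 p [552.3 -87.5  24.1] F [ 0.2  0.2 -0.3] T [ 0.026 -0.001 -0.023] g0.0 o0.998 j [-0.157  0.442 -0.278  0.85   0.001 -0.151]
 t16.3 p [ 551.7 -119.3  149.5] F [0.1 0.4 0.3] T [-0.017  0.028  0.02 ] g0.0 o0.999 j [-0.213  0.344 -0.076  1.151  0.    -0.174]
```

View pics/d2.png

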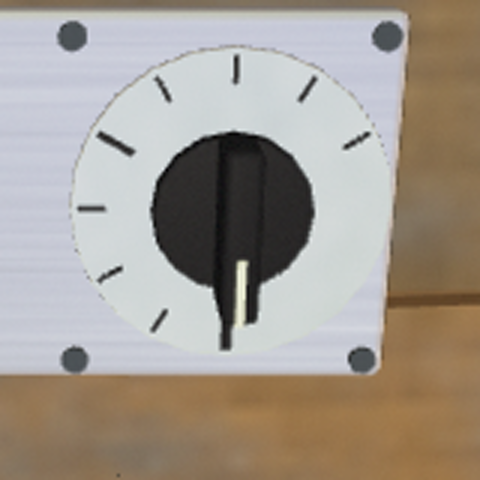

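```bash
python3 - <<'E'
from h import *
W=[544.2,-283.2]
bot.reach([*W,100],quat(np.pi-.04))
bot.servo_line([*W,19.5],velocity=80);st("down")
bot.gripper_close(70);s=st("grip")
p=s["position"]
bot.servo_line([p[0],p[1],60],velocity=40);s=st("pulled")
bot.servo_line([p[0],p[1],160],velocity=150);s=st("up")
E
```

```text
down t18.2 p [ 544.6 -283.4   20. ] F [0.4 0.3 0.3] T [-0.015  0.029  0.017] g0.0 o1.001 j [-0.48   0.524 -0.142  0.904  0.    -0.44 ]
grip t18.8 p [ 544.3 -283.2   20. ] F [-1.6  1.   5.1] T [ 0.175  0.27  -0.016] g68.9 o0.252 j [-0.48   0.524 -0.142  0.904  0.    -0.44 ]
pulled t19.9 p [ 544.1 -283.1   59.7] F [-0.5  0.7 -1. ] T [ 0.054  0.045 -0.015] g69.3 o0.255 j [-0.48   0.487 -0.09   0.993  0.    -0.44 ]
up t20.8 p [ 543.9 -283.   159.1] F [-0.4 -0.  -0.4] T [-0.009 -0.002  0.007] g69.3 o0.249 j [-0.48   0.42   0.068  1.22   0.    -0.44 ]
```

```bash
python3 - <<'E'
from h import *
bot.reach([507,55,160],quat(np.pi/2));st("over")
bot.servo_line([507,55,70],velocity=100);st("in")
bot.let_go();bot.dwell(.5)
bot.servo_line([507,55,170],velocity=150)
# look from straight above the tub side then pads
bot.reach([500,20,170],quat(np.pi));bot.dwell(.2);c=snap("wrist","wt");st()
t=snap("top","top1")
for k in blobs(t): print(k[:,0].mean(0),rect(t,k,21))
cv2.imwrite("pics/t1.png",np.hstack([cv2.resize(c["color"],(400,300)),cv2.resize(t["color"][140:320,150:470][:, :],(400,225))[:225] if 0 else cv2.resize(t["color"][100:340,150:470],(400,300))]))
E
```

```text
over t22.6 p [507.   54.7 159.8] F [ 0.1 -0.1 -0.5] T [-0.006 -0.003 -0.014] g69.3 o0.252 j [ 0.108  0.248 -0.188  1.135 -0.     1.678]
in t23.6 p [507.4  55.   70.5] F [ 0.1 -0.7 -0.8] T [-0.077  0.001  0.055] g69.3 o0.246 j [ 0.108  0.322 -0.335  0.913 -0.     1.679]
 t27.3 p [500.   20.1 170. ] F [-0.1 -0.7 -0. ] T [ 0.013 -0.065  0.009] g0.0 o1.003 j [ 0.04   0.226 -0.191  1.154  0.     0.04 ]
[274.32653061 269.40816327] (array([ 418.37356567, -101.79273987]), np.float64(-0.4806312014129057), (34.4437370300293, 23.260087966918945))
[439.65517241 247.        ] (array([ 468.85229492, -413.01156616]), np.float64(-0.009832257586517734), (34.94569778442383, 22.57164764404297))
[195.5 221.5] (array([506.52288818,  52.35444641]), np.float64(-1.5465985372024358), (33.45055389404297, 21.358049392700195))
[440.36 195.58] (array([ 568.26300049, -414.56002808]), np.float64(-0.45936086668157916), (35.48107147216797, 23.74329376220703))
```

View pics/t1.png

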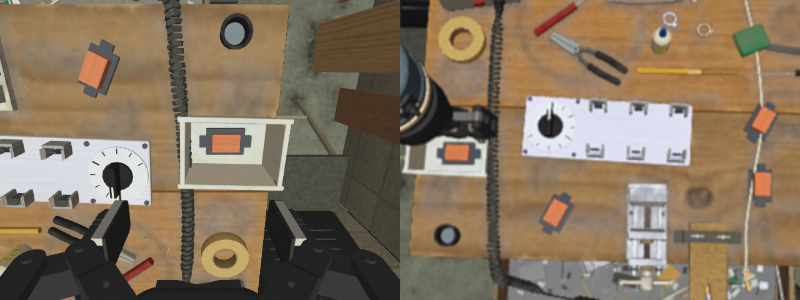

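```bash
cat >> h.py <<'E'
YAW=-.040;S2=np.array([544.2,-283.2]);U=np.array([-np.sin(YAW),np.cos(YAW)])
OFF=11.5
def seat(i): return S2+62*(2-i)*U
def near(c,z,xy,r=60):
    L=[rect(c,k,z) for k in blobs(c,150)];L=[l for l in L if np.hypot(*(l[0]-xy))<r]
    return min(L,key=lambda l:np.hypot(*(l[0]-xy))) if L else None
def look(xy,a,z=130):
    bot.reach([*xy,z],quat(a));bot.dwell(.3);return snap("wrist")
def hand(tag):
    s=st(tag);c=snap("wrist");T=pose(s);r=near(c,s["position"][2]+21-OFF,s["position"][:2])
    if r is None: print("no blob in hand");return
    d=(r[0]-s["position"][:2]);x=T[:2,0];print(tag,"in hand dx %.2f dy %.2f"%(d@x,d@T[:2,1]),"yaw-rel %.3f"%((r[1]-np.arctan2(x[1],x[0])+np.pi/2)%np.pi-np.pi/2),"size",np.round(r[2],1))
def pick(xy,a,save=None):
    c=look(xy,a);r=near(c,21,xy)
    for _ in range(2): # re-centre with the wrist view
        print("seen",np.round(r[0],2),round(r[1],3),np.round(r[2],1))
        if not(33<r[2][0]<38 and 21<r[2][1]<26): raise SystemExit("size?")
        a=r[1]+np.pi*round((a-r[1])/np.pi);c=look(r[0],a);r=near(c,21,r[0])
    a=r[1]+np.pi*round((a-r[1])/np.pi);x=np.array([np.cos(a),np.sin(a)])
    p=r[0]-.45*x;print("grasp",p,a)
    bot.reach([*p,80],quat(a));bot.servo_line([*p,OFF],velocity=80);st("down")
    bot.gripper_close(80);st("grip")
    bot.servo_line([*p,130],velocity=120);hand("lift")
E
python3 - <<'E'
from h import *
pick(np.array([418.9,-101.7]),np.pi-.473)
E
```

```text
seen [ 417.65 -101.11] -0.472 [35.1 23.3]
seen [ 417.62 -101.18] -0.464 [34.7 22.9]
grasp [ 418.13198333 -101.14664412] 2.6675834022273692
down t30.9 p [ 418.5 -101.3   12. ] F [ 0.1 -0.4  0.1] T [0.008 0.026 0.002] g0.0 o1.001 j [-0.237  0.278 -0.597  0.695 -0.     0.237]
grip t31.5 p [ 418.2 -101.2   12. ] F [-2.3 -1.2  8.6] T [0.094 0.458 0.021] g78.6 o0.251 j [-0.237  0.278 -0.597  0.696 -0.     0.237]
lift t32.7 p [ 417.7 -101.   129.4] F [-0.4  0.1 -0.7] T [ 0.047 -0.016  0.012] g78.4 o0.247 j [-0.237  0.14  -0.413  1.019  0.     0.237]
lift in hand dx 1.28 dy -0.59 yaw-rel -0.000 size [35.7 23.3]
```

```bash
cat >> h.py <<'E'
def place(i,sh,a=np.pi+YAW):
    x=np.array([np.cos(a),np.sin(a)]);p=seat(i)-sh*x
    bot.reach([*p,120],quat(a));hand("over")
    bot.servo_line([*p,48],velocity=100);st("at top")
    for z in(40,34,29,26,24,23.0,22.5):
        bot.servo_line([*p,z],velocity=30);s=st(z)
        if -10>z or s["force"][2]>35: print("STOP");break
    return p
E
python3 - <<'E'
from h import *
place(0,.8)
E
```

```text
over t33.3 p [ 549.3 -159.2  118.7] F [-0.9  0.  -1.2] T [ 0.01  -0.014 -0.047] g78.4 o0.249 j [-0.282  0.378 -0.108  1.088  0.    -0.241]
over in hand dx 1.32 dy -0.60 yaw-rel -0.001 size [35.2 23.3]
at top t34.3 p [ 550.3 -159.4   48.6] F [-0.3 -0.3 -0.1] T [ 0.023  0.014 -0.036] g78.4 o0.251 j [-0.282  0.436 -0.213  0.92   0.    -0.242]
40 t34.7 p [ 549.6 -159.3   39.6] F [-0.5 -0.3 -2.7] T [-0.152  0.19   0.056] g78.7 o0.254 j [-0.282  0.445 -0.225  0.901 -0.    -0.242]
34 t35.0 p [ 549.7 -159.3   33.5] F [-2.1 -0.2 -3.6] T [-0.157  0.077 -0.009] g78.7 o0.251 j [-0.282  0.452 -0.233  0.887 -0.    -0.242]
29 t35.3 p [ 549.7 -159.3   28.6] F [-1.3 -1.5 -3.8] T [-0.114  0.149  0.034] g78.8 o0.250 j [-0.282  0.457 -0.239  0.876 -0.    -0.242]
26 t35.6 p [ 549.8 -159.3   25.7] F [-1.   0.1 -2. ] T [-0.131  0.225 -0.009] g78.9 o0.252 j [-0.282  0.46  -0.242  0.869 -0.    -0.242]
24 t35.8 p [ 550.1 -159.3   24. ] F [-0.8 -0.2  0.6] T [-0.032  0.212 -0.02 ] g79.1 o0.253 j [-0.282  0.461 -0.244  0.865  0.    -0.242]
23.0 t36.1 p [ 550.1 -159.4   24. ] F [-3.3  1.1 10.5] T [0.149 0.912 0.016] g80.4 o0.253 j [-0.282  0.461 -0.245  0.864  0.    -0.242]
22.5 t36.3 p [ 550.2 -159.4   23.9] F [-6.3  2.  17.1] T [ 0.25   1.201 -0.02 ] g81.1 o0.250 j [-0.282  0.461 -0.246  0.863  0.    -0.242]
```

```bash
cat >> h.py <<'E'
def press(i,a=np.pi+YAW):
    p=seat(i);bot.let_go();st("released");q=bot.sense()["position"]
    bot.servo_line([q[0],q[1],75],velocity=100);bot.gripper_close(30)
    bot.servo_line([*p,42],velocity=80)
    for z in np.arange(36,27,-.7):
        bot.servo_line([*p,z],velocity=25);s=bot.sense()
        if s["force"][2]>22: break
    st("pressed cmd %.1f"%z)
    bot.servo_line([*p,80],velocity=100);bot.let_go()
def view(i,name,a=np.pi+YAW):
    p=seat(i);c=look(p-np.array([0,0]),a,150);P=proj(c,[*p,20])[0].astype(int)
    r=near(c,33,p,25);print("block at z33",r,"seat",p)
    y=max(P[1]-75,0);x=max(P[0]-100,0);I=cv2.resize(c["color"][y:y+150,x:x+200],(600,450),interpolation=cv2.INTER_CUBIC);cv2.imwrite(f"pics/{name}.png",I)
E
python3 - <<'E'
from h import *
press(0);view(0,"s0")
t=snap("top")
for k in blobs(t): print(rect(t,k,21))
E
```

```text
released t37.0 p [ 550.  -159.3   22.4] F [0.2 0.  0.7] T [ 0.01  -0.     0.019] g0.0 o0.996 j [-0.282  0.463 -0.246  0.861  0.    -0.242]
pressed cmd 30.4 t41.4 p [ 549.2 -159.3   33. ] F [-9.5  2.3 29.3] T [0.556 1.924 0.033] g14.0 o-0.002 j [-0.282  0.45  -0.237  0.882 -0.    -0.242]
block at z33 (array([ 548.53973389, -159.79751587]), np.float64(-0.054250056143513525), (34.820709228515625, 22.858051300048828)) seat [ 549.15867744 -159.29918677]
(array([ 468.85229492, -413.01156616]), np.float64(-0.009832257586517734), (34.94569778442383, 22.57164764404297))
(array([ 550.66815186, -159.49021912]), np.float64(0.028472188109173402), (37.37556838989258, 23.087268829345703))
(array([ 568.26300049, -414.56002808]), np.float64(-0.45936086668157916), (35.48107147216797, 23.74329376220703))
```

View pics/s0.png

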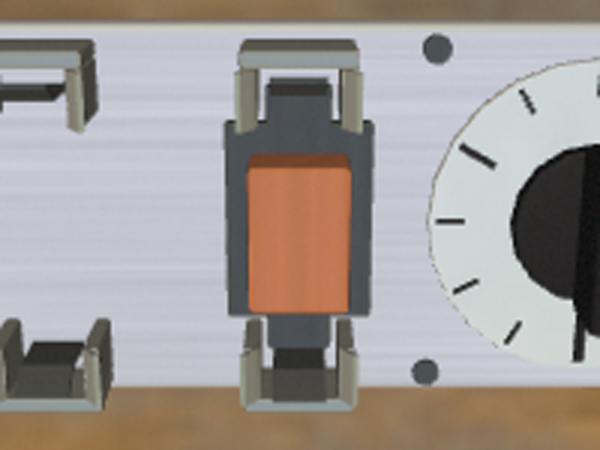

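```bash
python3 - <<'E'
from h import *
pick(np.array([468.85,-413.]),np.pi-.01)
place(1,.8)
E
```

```text
seen [ 468.61 -413.64] 0.001 [34.7 23. ]
seen [ 468.59 -413.37] -0.012 [35.5 23. ]
grasp [ 469.14430414 -413.6826746 ] 3.1439743060690835
down t47.5 p [ 469.5 -414.    12. ] F [ 0.2 -0.1 -0.4] T [0.003 0.045 0.01 ] g0.0 o1.000 j [-0.723  0.549 -0.118  0.902 -0.    -0.725]
grip t48.1 p [ 469.3 -413.9   12. ] F [-1.1  0.9  5.8] T [ 0.167  0.213 -0.011] g79.1 o0.252 j [-0.723  0.549 -0.118  0.902 -0.    -0.725]
lift t49.3 p [ 468.8 -413.4  129.1] F [-0.6 -0.4 -0.7] T [-0.049  0.022  0.013] g78.4 o0.251 j [-0.723  0.456  0.048  1.164  0.    -0.725]
lift in hand dx -0.56 dy -0.61 yaw-rel -0.001 size [38.2 23.3]
over t50.1 p [ 547.4 -222.   119.9] F [ 0.4 -1.5 -0.6] T [-0.041  0.03   0.03 ] g78.4 o0.253 j [-3.850e-01  4.050e-01 -6.100e-02  1.105e+00 -1.000e-03 -3.450e-01]
over in hand dx 0.89 dy -0.60 yaw-rel 0.000 size [35.3 23.3]
at top t51.1 p [ 547.8 -221.6   48.5] F [-0.2 -0.5 -0.3] T [ 0.015  0.001 -0.06 ] g78.4 o0.250 j [-0.384  0.463 -0.167  0.94  -0.    -0.344]
40 t51.5 p [ 547.1 -221.2   39.6] F [-1.5 -1.3 -2.5] T [-0.178  0.332  0.074] g78.8 o0.249 j [-0.384  0.471 -0.179  0.922 -0.    -0.344]
34 t51.8 p [ 547.1 -221.2   33.5] F [-1.3 -1.2 -3.6] T [-0.198  0.358  0.039] g78.8 o0.248 j [-0.384  0.477 -0.186  0.908 -0.    -0.344]
29 t52.1 p [ 547.2 -221.2   28.6] F [-1.6 -0.1 -2.8] T [-0.127  0.386 -0.01 ] g78.8 o0.250 j [-0.384  0.482 -0.192  0.897 -0.    -0.344]
26 t52.4 p [ 547.3 -221.3   25.7] F [-2.3 -0.9 -1.1] T [-0.186  0.491  0.007] g78.9 o0.249 j [-0.384  0.485 -0.196  0.89  -0.    -0.344]
24 t52.6 p [ 547.6 -221.3   24. ] F [-1.4 -0.   0.8] T [-0.078  0.394  0.065] g79.1 o0.249 j [-0.384  0.487 -0.198  0.885  0.    -0.344]
23.0 t52.9 p [ 547.6 -221.3   24. ] F [-4.6  1.9 10.4] T [ 0.18   1.074 -0.028] g80.3 o0.251 j [-0.384  0.487 -0.199  0.884  0.    -0.344]
22.5 t53.1 p [ 547.6 -221.3   23.9] F [-6.7  1.3 15.1] T [0.375 1.387 0.036] g81.0 o0.250 j [-0.384  0.487 -0.199  0.884  0.    -0.344]
```

Same seating signature as the first pad. Press, then fetch the third.

```bash
python3 - <<'E'
from h import *
press(1);view(1,"s1")
pick(np.array([568.3,-414.5]),np.pi-.459)
E
```

```text
released t53.8 p [ 547.5 -221.3   22.4] F [ 0.3 -0.6 -0.9] T [ 0.042 -0.027 -0.008] g0.0 o1.002 j [-0.384  0.489 -0.2    0.882  0.    -0.344]
pressed cmd 30.4 t58.2 p [ 546.8 -221.3   33. ] F [-7.9  4.6 26.7] T [ 0.677  1.734 -0.005] g13.3 o-0.000 j [-0.385  0.476 -0.191  0.902 -0.    -0.345]
block at z33 (array([ 546.07739258, -221.90960693]), np.float64(-0.040449422216668474), (34.522884368896484, 23.387739181518555)) seat [ 546.67933872 -221.24959339]
seen [ 568.48 -415.77] -0.508 [35.4 23.3]
seen [ 568.38 -415.81] -0.496 [34.7 22.9]
grasp [ 568.92750597 -415.77748121] 2.633453661277459
down t64.0 p [ 569.3 -416.1   12.1] F [-1.  -0.6  0.2] T [-0.003 -0.076 -0.024] g0.0 o1.000 j [-0.631  0.668  0.115  1.017 -0.    -0.123]
grip t64.6 p [ 569.2 -415.9   12. ] F [-0.   0.1  4. ] T [0.087 0.143 0.02 ] g79.5 o0.252 j [-0.631  0.668  0.114  1.017 -0.    -0.123]
lift t65.8 p [ 568.5 -415.5  129. ] F [ 0.4 -0.7 -1.1] T [-0.023  0.01  -0.043] g78.8 o0.253 j [-0.631  0.592  0.286  1.267  0.    -0.123]
lift in hand dx 1.05 dy -0.60 yaw-rel -0.000 size [35.2 23.3]
```

```bash
python3 - <<'E'
from h import *
place(2,.7);press(2);view(2,"s2")
t=snap("top","top2")
for k in blobs(t): print(rect(t,k,21))
E
```

```text
over t66.4 p [ 544.9 -282.7  120. ] F [0.  1.1 0. ] T [ 0.017 -0.051  0.009] g78.8 o0.253 j [-0.478  0.442  0.     1.129 -0.    -0.439]
over in hand dx 1.34 dy -0.60 yaw-rel -0.000 size [35.3 23.3]
at top t67.3 p [ 545.3 -283.6   48.5] F [ 0.2  0.3 -0.9] T [-0.002  0.002  0.025] g78.8 o0.252 j [-0.48   0.498 -0.104  0.968  0.    -0.439]
40 t67.8 p [ 544.7 -283.2   39.7] F [-0.9 -1.7 -3.8] T [-0.207  0.154  0.077] g78.7 o0.250 j [-0.479  0.506 -0.116  0.95  -0.    -0.439]
34 t68.1 p [ 544.6 -283.2   33.5] F [-0.8 -1.2 -2.9] T [-0.252  0.123  0.008] g78.7 o0.246 j [-0.479  0.512 -0.123  0.936 -0.    -0.439]
29 t68.4 p [ 544.7 -283.2   28.6] F [-0.2 -1.7 -3.4] T [-0.189  0.101 -0.034] g78.7 o0.253 j [-0.479  0.517 -0.129  0.925 -0.    -0.439]
26 t68.7 p [ 544.8 -283.2   25.7] F [-1.1 -1.  -2.2] T [-0.232  0.164 -0.013] g78.8 o0.249 j [-0.479  0.519 -0.133  0.919 -0.    -0.439]
24 t68.9 p [ 545.  -283.3   24. ] F [-1.6 -0.2 -0.4] T [-0.142  0.078 -0.038] g79.0 o0.250 j [-0.479  0.521 -0.135  0.914  0.    -0.439]
23.0 t69.2 p [ 545.  -283.3   24. ] F [-3.7  0.7  9.9] T [ 0.227  0.719 -0.014] g80.2 o0.255 j [-0.479  0.521 -0.136  0.913  0.    -0.439]
22.5 t69.4 p [ 545.  -283.3   23.9] F [-4.6  1.5 13.4] T [0.323 1.046 0.013] g80.7 o0.251 j [-0.479  0.521 -0.136  0.913  0.    -0.439]
released t70.1 p [ 544.9 -283.2   22.4] F [-0.4 -0.8 -0.3] T [ 0.017  0.014 -0.021] g0.0 o1.003 j [-0.479  0.523 -0.137  0.911  0.    -0.439]
pressed cmd 30.4 t74.5 p [ 544.2 -283.3   33. ] F [-7.7  4.  24.2] T [ 0.749  1.591 -0.004] g12.4 o-0.004 j [-0.48   0.51  -0.128  0.931 -0.    -0.44 ]
block at z33 (array([ 543.59503174, -284.08081055]), np.float64(-0.027256388492524763), (34.79732894897461, 22.952138900756836)) seat [ 544.2 -283.2]
```

```bash
python3 - <<'E'
from h import *
D=[552.2,-87.5]
bot.reach([*D,100],quat(np.pi-.04));bot.servo_line([*D,24],velocity=80);st("down")
bot.gripper_close(30);s=st("grip");j=np.array(s["joint_pos"])
for q in(.5,1.0,1.5,1.85,1.974):
    j[5]=q;bot.move_j(list(j));s=st(q)
bot.dwell(.3);s=st();print("pointer world",s["joint_pos"][0]-s["joint_pos"][5])
bot.let_go();st("open");p=bot.sense()["position"];bot.servo_line([p[0],p[1],150],velocity=120)
out=[]
for a in(np.pi-.04,-.04):
    c=look(np.array([552,-87.5]),a,150);n="f%d"%(a>0);pickle.dump(c,open(n+".pkl","wb"))
    P=proj(c,[552.2,-87.5,41])[0].astype(int);print(P);y,x=max(P[1]-65,0),P[0]-65
    out.append(cv2.resize(c["color"][y:y+130,x:x+130],(400,400),interpolation=cv2.INTER_CUBIC));print(x,y)
cv2.imwrite("pics/final.png",np.hstack(out))
E
```

```text
down t78.6 p [552.6 -87.6  24.5] F [0.2 0.  1. ] T [ 0.013  0.035 -0.013] g0.0 o0.995 j [-0.157  0.442 -0.278  0.85  -0.    -0.117]
grip t79.3 p [552.2 -87.4  24.1] F [-0.8  0.5  2.7] T [0.187 0.137 0.029] g34.1 o0.097 j [-0.157  0.442 -0.279  0.85   0.    -0.117]
0.5 t79.9 p [552.2 -87.4  24.2] F [-1.1 -0.3  2. ] T [ 0.026  0.119 -0.024] g34.0 o0.095 j [-0.157  0.442 -0.279  0.85   0.     0.497]
1.0 t80.5 p [552.2 -87.5  24.1] F [-0.9 -0.2  2.6] T [-0.007  0.215 -0.089] g34.0 o0.096 j [-0.157  0.442 -0.279  0.85   0.     0.996]
1.5 t81.0 p [552.1 -87.5  24.2] F [-0.9  0.3  3.5] T [-0.075  0.298  0.011] g34.1 o0.090 j [-0.157  0.442 -0.279  0.85   0.     1.495]
1.85 t81.5 p [552.1 -87.4  24.1] F [-1.7 -0.5  3.1] T [-0.034  0.324 -0.006] g34.1 o0.098 j [-0.157  0.442 -0.279  0.85   0.     1.844]
1.974 t81.7 p [552.1 -87.4  24.1] F [-1.6 -0.8  3.3] T [-0.134  0.414 -0.029] g34.2 o0.098 j [-0.157  0.442 -0.279  0.85   0.     1.968]
 t82.0 p [552.2 -87.4  24.2] F [-1.7 -1.3  3.4] T [-0.095  0.478  0.038] g34.2 o0.093 j [-0.157  0.442 -0.279  0.85   0.     1.972]
pointer world -2.1291624216628793
open t82.7 p [552.2 -87.4  24.1] F [ 1.4 -0.2  0. ] T [ 0.032 -0.013  0.041] g0.0 o1.002 j [-0.157  0.442 -0.279  0.85   0.     1.974]
[318 239]
253 174
[316 238]
251 173
```

View pics/final.png

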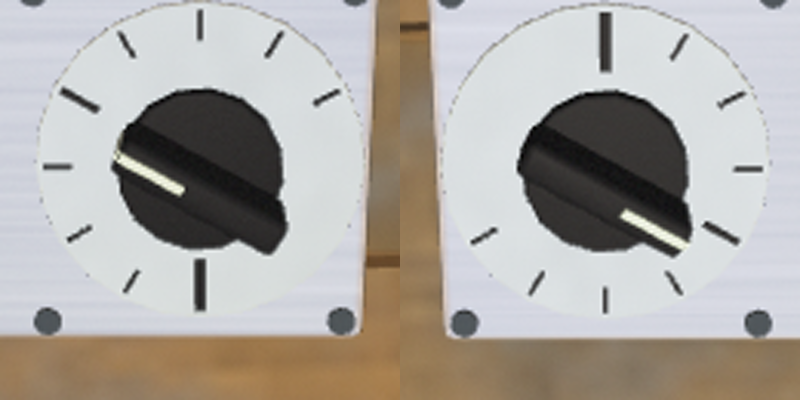

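```bash
python3 - <<'E'
from h import *
bot.reach([300,-350,250],quat(np.pi/2));bot.dwell(.2)
c=snap("top","top3")
for k in blobs(c): print(rect(c,k,33))
cv2.imwrite("pics/end.png",cv2.resize(c["color"][150:300,150:470],(800,375),interpolation=cv2.INTER_CUBIC));st()
E
```

```text
(array([504.40533447,  48.89107895]), np.float64(-1.5465989408377885), (32.99250030517578, 21.065570831298828))
(array([ 543.16265869, -282.9838562 ]), np.float64(0.007868432195720532), (36.632564544677734, 22.672712326049805))
(array([ 545.51391602, -220.68859863]), np.float64(0.01832154753374171), (36.680965423583984, 22.653575897216797))
(array([ 547.95050049, -160.05253601]), np.float64(0.02847243361933649), (36.85503005981445, 22.771116256713867))
 t91.3 p [ 300.2 -349.9  249.9] F [-0.  -1.  -0.5] T [0.001 0.03  0.013] g0.0 o0.997 j [-0.862  0.122 -0.112  1.337 -0.     0.709]
```

View pics/end.png

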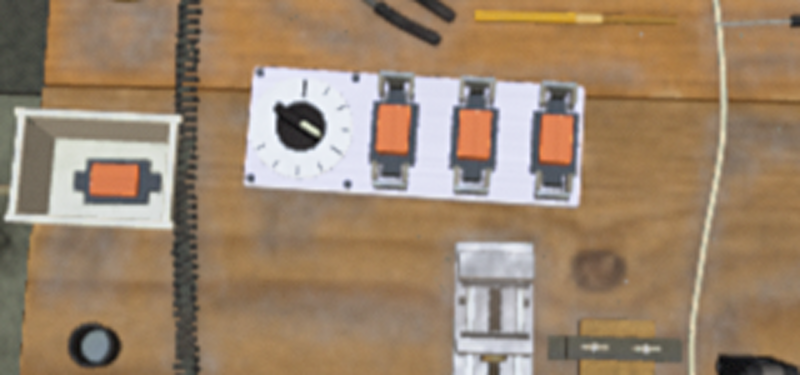

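All three new pads are in their brackets, the worn one is in the tub, and the dial is at mark 4.

```bash
python3 -c "
from rig import bot
print(bot.finish_job())"
```

```text
the job is handed in; nothing more can be done
None
```

The job is handed in. I backed the dial off to zero and put the worn pad from bracket 2 in the tub. Each bracket then got a new pad, pressed down to the floor, and the dial was set to mark 4 (within about 1° in the camera views).

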